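Snap the long circuit board home on its standoffs

TASK

Two circuit boards for the light table lie loosely on the split tips of their standoffs. Press the long rectangular board down on its bare ends, not on the parts soldered to its middle, until it has clicked fully home and flat on all four of its standoffs, then let go. Leave the square board standing proud as it is: it still has to be wired underneath.

Things in the scene. Friction and masses are not known exactly. Their poses are not given: they have to be found in the camera images.
- long_board_top (a point): Loose rigid green board 84 (x) by 150 (y, length) by 4 mm. Point: centre of its upper face, z up; about 35 mm over the bench at the start, 24 mm when home. Holes at x +-32, y +-60 mm. Bare flat strip to press on at each end: x 0, y +-60 mm, 40 mm wide between the standoff tips. With one end home the other stays up, tilt about 5 degrees.
- long_plate (a point): Fixed dark steel plate under the long board, 104 (x) by 170 (y) mm. Point: centre of its upper face, 6 mm over the bench; axes as the board's. Carries 4 white snap standoffs under the board's holes; each lets the board click down at about 5 N, so pressing half-way between two takes about 10 N. When home, their split tips spring out 14 mm wide and stand 13 mm above the board.
- square_board_top (a point): Square green board, 90 by 90 by 4 mm, on its own steel plate of 110 by 110 mm with four standoffs, else made like the long one and standing proud. Point: centre of its upper face, 35 mm over the bench. To be left as it is.
- long_parts: The delicate parts soldered to the middle of the long board (heat sink, cans, terminal block): up to 10 mm high, all within x +-36, y +-32 mm of the board's centre. The origin lies at the centre of the board's under face. They must not be pressed; the bare ends beyond them are 43 mm long.

How it is judged:
By the outcome, as a careful person would: the job done as asked, in the order asked, and still so for the second after the job is handed in, with the robot touching nothing.
It also fails if it takes over 32 s, if anything falls off the work surface, if the arm or the gripper's body presses on something with over 40 N, if the wrist force passes 120 N, or if a joint passes its speed limit or range.

ROBOT

A 6-joint arm with a two-finger parallel gripper is mounted at the origin on a cart in front of the work surface, level with it; the furniture and walls round the work are solid. World frame = base frame: x ahead of the robot, y to its left, z up, the work surface at z = 0. Lengths are in m, angles in rad, forces in N, time in s.
With the tool pointing down it reaches from about 0.375 to 0.9 m from the base axis. Payload 3.1 kg.
Tool frame: the origin (TCP) lies on the front face of the gripper's body, between the roots of the fingers; the fingertips stand 70 mm ahead of it and the grasp point (between the pads) lies 51 mm ahead of it; z points along the fingers, y is the line along which they close (so a half turn about z gives the same grasp; the last joint's range is limited). The gripper opens to 87 mm and grips with 3 to 60 N. Pads are 19 mm wide; open, the fingers measure 117 mm over their backs; the gripper's body (75 mm by 190 mm) begins 51 mm behind the grasp point.
Start: joints at [-1.427, 0.527, 1.433, -0, 1.181, -0.178], TCP at [0.198, -0.593, 0.292] pointing down, gripper open.
Joint ranges: [-3.08, 3.08], [-0.75, 2.2], [0.22, 2.44], [-1.43, 4.57], [0, 2.65], [-2.85, 2.85]. Speed limits (rad/s): [2.79, 2.79, 3.14, 3.14, 3.14, 3.14].

INTERFACE

Orientations are given as a unit quaternion [x, y, z, w].
In Python, from rig import robot, cams, ticket gives the robot as it stands. The module is installed in compiled form; this text tells all that it offers.
- The arm moves only by the shell command python3 -m crank 'ROWS' [FORCE]. ROWS is JSON, a list of rows, each a list of 7 numbers: the shift along the tool's x, y, z in cm, then the turn, a rotation vector about the tool's x, y, z in rad, then the closure, from 0 (fully open) to 1 (shut). A call has 1 to 5 rows; each row shifts and turns the commanded pose from where the row before left it, along the tool's axes as they then stand; what a row does not reach is not made up. A row lasts 1/8 s, in which the tool goes at most 62.5 mm and 10.7 degrees, less where a joint would pass 70% of its speed; a pose out of reach is approached as far as the arm can. A call is refused whole if a number of a shift passes 6.25 or a number of a turn 0.188, either way. A call with a gripper value outside its range is refused whole. The fingers move at their own pace and stop on an object; FORCE is the grip in N (left out, the last holds). Time passes only in rows, so rows that do not move let the fingers close. It gives the time, the measured TCP pose, the force, the opening and the grip force at its end, in the units of the state.
- robot.get_obs(): the state, without advancing time (a new reading comes with each control period).
- cams.camera(name): name is "scene" or "top" or "wrist"; returns the picture (384x512x3 uint8, red, green, blue); there is no depth.
- cams.camera_info(name): a dict with "intrinsics" (3x3 intrinsics, pixels), "pose" (4x4, takes a point from camera to world coordinates). Camera axes: x right, y down, z forward; pixel columns grow to the right and rows downward; lengths in m; the calibration is good to about 2 mm. A picture is of the moment at which its call begins: read the wrist's pose just before it. camera_info takes no time and is no camera call; for the wrist camera it gives the pose at the moment of the call.
- ticket.hand_in(): hands the job in; it is judged then, once.
The state is a dict: "time": time; "q": joint angles; "joint_velocities": joint speeds; "joint_torque": joint torques, N m; "position": TCP position; "tool_rot": TCP orientation; "ft_force": force on the tool from outside, world axes, zero at the start; "moment": the same for the moment, N m; "grip_width": finger opening in m; "grip_force": force on a finger pad.
Only numpy, scipy, OpenCV 4.12 (cv2) and the standard library are available. Lean on these libraries where they do the work, as an engineer would, in place of code of your own. Each camera call takes 0.05 s, during which the arm holds its last target. There are 200 camera calls.

## Working session

There is one attempt and no reset: what is moved stays moved. The work goes in short steps, Python scripts to look and compute and a shell command to move; the robot and the scene stay as the last step left them, time stands still between calls to the robot, and variables do not carry over. Pictures are saved under pics/ and viewed, at most 10 in all, crops included, and the job is handed in when it is done.

```bash
mkdir -p pics
python3 - <<'E'
from rig import robot,cams
import cv2,numpy as np
for n in("scene","top"):
    i=cams.camera_info(n);print(n,np.round(i["intrinsics"],1).tolist(),np.round(i["pose"],4).tolist())
    cv2.imwrite(f"pics/{n}1.png",cams.camera(n)[:,:,::-1])
o=robot.get_obs();print(o)
E
```

```text
scene [[418.0, 0.0, 254.3], [0.0, 418.0, 192.8], [0.0, 0.0, 1.0]] [[-0.5328, -0.4371, 0.7246, -0.1016], [-0.8462, 0.2803, -0.4532, 0.562], [-0.005, -0.8546, -0.5192, 0.5186], [0.0, 0.0, 0.0, 1.0]]
top [[416.9, 0.0, 255.9], [0.0, 416.9, 187.8], [0.0, 0.0, 1.0]] [[-0.0067, -0.9902, 0.1393, 0.394], [-0.9999, 0.0052, -0.011, 0.1734], [0.0101, -0.1394, -0.9902, 0.9156], [0.0, 0.0, 0.0, 1.0]]
{'time': 0.1, 'q': array([-1.42651174e+00,  5.28364430e-01,  1.43376114e+00,  4.11783216e-06,
        1.18139384e+00, -1.78519239e-01]), 'joint_velocities': array([ 6.88552214e-05, -2.32529120e-03, -1.92433164e-03,  2.85502973e-03,
       -2.19216828e-03,  4.87502697e-04]), 'joint_torque': array([-5.78952404e-04, -4.40985918e+01, -1.77150089e+01,  6.35712733e-02,
        5.33786381e-02, -2.85761729e-05]), 'position': array([ 0.19820853, -0.59219219,  0.29137889]), 'tool_rot': array([ 9.87002631e-01,  1.60701210e-01,  1.83933715e-05, -9.63203029e-04]), 'ft_force': array([-0.14258513,  1.24102778,  0.01533172]), 'moment': array([ 0.01392541, -0.00484367, -0.01392848]), 'grip_force': 0.0, 'grip_width': 0.08684538160968529}
```

View pics/top1.png

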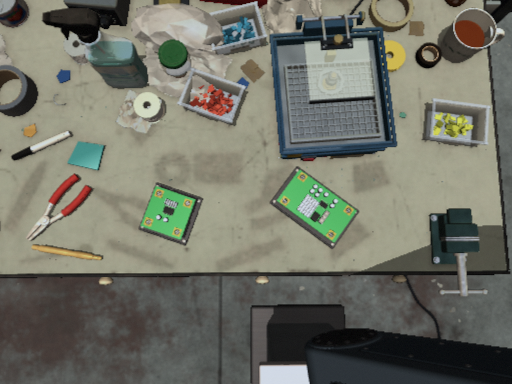

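View pics/scene1.png

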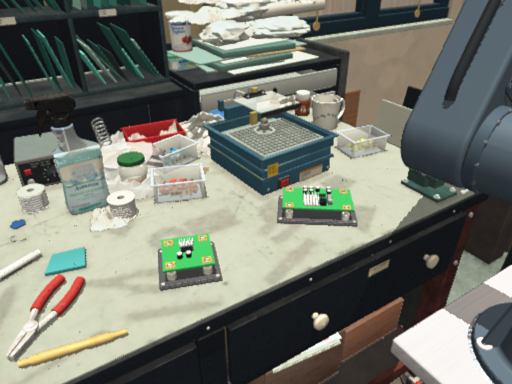

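The top view shows the long board centred near (314,206), with its long axis running down to the right. The square board is near (170,213). Next I segment the green.

```bash
cat > h.py <<'E'
import cv2,numpy as np
from rig import robot,cams
def ray(info,uv,z):
    K,P=np.array(info["intrinsics"]),np.array(info["pose"])
    d=P[:3,:3]@np.linalg.inv(K)@np.array([uv[0],uv[1],1.]);return P[:3,3]+d*(z-P[2,3])/d[2]
def proj(info,X):
    K,P=np.array(info["intrinsics"]),np.array(info["pose"])
    c=K@(P[:3,:3].T@(np.asarray(X)-P[:3,3]));return c[:2]/c[2]
def greens(img):
    h=cv2.cvtColor(img,cv2.COLOR_RGB2HSV);m=cv2.inRange(h,(48,140,80),(72,255,255))
    m=cv2.morphologyEx(m,cv2.MORPH_CLOSE,np.ones((9,9)))
    c,_=cv2.findContours(m,cv2.RETR_EXTERNAL,cv2.CHAIN_APPROX_NONE)
    return [x for x in c if cv2.contourArea(x)>600]
def boards(info,img,z=.035):
    for c in greens(img):
        w=np.array([ray(info,p[0],z)[:2] for p in c])*1000
        r=cv2.minAreaRect(w.astype(np.float32));print(np.round(r[0],1),np.round(r[1],1),round(r[2],1),"corners",np.round(cv2.boxPoints(r)).tolist())
E
python3 - <<'E'
from h import *
for n in("top","scene"):
    print(n);boards(cams.camera_info(n),cv2.imread(f"pics/{n}1.png")[:,:,::-1])
P=np.array(cams.camera_info("wrist")["pose"]);o=robot.get_obs()
from scipy.spatial.transform import Rotation as R
T=R.from_quat(o["tool_rot"]).as_matrix();print("tool",T.round(3).tolist(),"cam in tool",(T.T@(P[:3,3]-o["position"])).round(3),(T.T@P[:3,:3]).round(3).tolist())
i=cams.camera_info("top")
for uv in((433,215),(480,262),(275,40),(395,150)):print(uv,ray(i,uv,.0).round(3),ray(i,uv,.1).round(3))
E
```

```text
top
scene
[465.4 352.3] [88.7 90.3] 70.7 corners [[408.0, 325.0], [493.0, 296.0], [523.0, 379.0], [437.0, 409.0]]
[479.9  38.1] [147.6  87.2] 52.8 corners [[401.0, 6.0], [470.0, -47.0], [559.0, 71.0], [490.0, 123.0]]
tool [[0.948, 0.317, -0.0], [0.317, -0.948, 0.002], [0.0, -0.002, -1.0]] cam in tool [ 0.083  0.001 -0.092] [[0.0, -0.954, -0.3], [1.0, 0.0, -0.0], [0.0, -0.3, 0.954]]
(433, 215) [ 0.46  -0.227  0.   ] [ 0.453 -0.183  0.1  ]
(480, 262) [ 0.357 -0.323  0.   ] [ 0.361 -0.269  0.1  ]
(275, 40) [0.871 0.116 0.   ] [0.819 0.123 0.1  ]
(395, 150) [ 0.607 -0.151  0.   ] [ 0.584 -0.115  0.1  ]
```

Run:
```python
from h import *
i=cams.camera_info("scene")
b=ray(i,(271,188),0);print("table corner",b.round(3))
for z in(.06,.08,.1,.12,.14,.16):print(z,proj(i,[b[0],b[1],z]).round(0))
t=cams.camera_info("top")
for z in(.06,.1,.13):print(z,ray(t,(283,158),z).round(3),ray(t,(396,150),z).round(3))
im=cv2.imread("pics/scene1.png")[100:290,150:400];cv2.imwrite("pics/c2.png",cv2.resize(im,None,fx=3,fy=3,interpolation=cv2.INTER_CUBIC))
print(np.unique(cv2.cvtColor(cv2.imread("pics/top1.png"),cv2.COLOR_BGR2HSV)[230,320:340],axis=0)[:4])
```

```text
table corner [0.619 0.063 0.   ]
0.06 [271. 166.]
0.08 [272. 159.]
0.1 [272. 151.]
0.12 [272. 143.]
0.14 [272. 135.]
0.16 [272. 126.]
0.06 [0.577 0.107 0.06 ] [ 0.593 -0.132  0.06 ]
0.1 [0.568 0.11  0.1  ] [ 0.584 -0.117  0.1  ]
0.13 [0.562 0.112 0.13 ] [ 0.577 -0.107  0.13 ]
[[ 26 138 189]
 [ 31 125 172]
 [ 37 123 181]
 [ 48 121 148]]
```

View pics/c2.png

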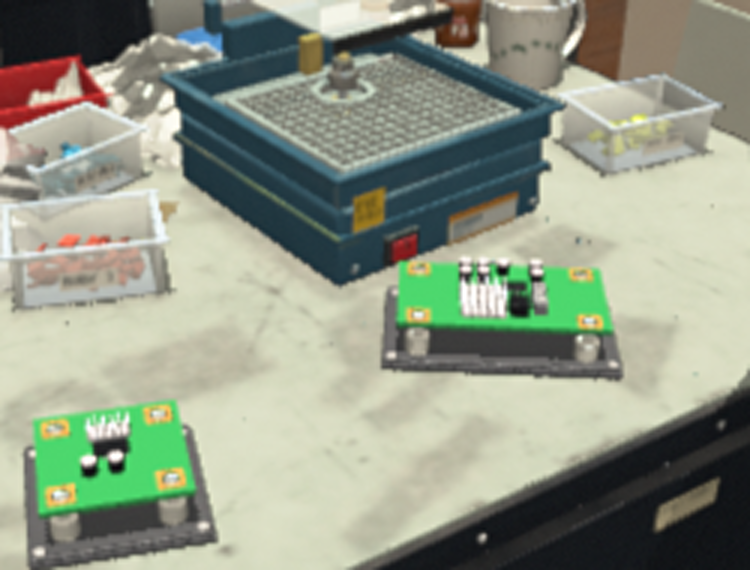

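```bash
python3 -m crank '[[0,0,0,0,0,0.127,1],[0,0,0,0,0,0.127,1],[2.6,-5.1,0,0,0,0,1],[2.6,-5.1,0,0,0,0,1],[2.6,-5.1,0,0,0,0,1]]' && python3 -m crank '[[2.6,-5.1,0,0,0,0,1],[2.6,-5.1,0,0,0,0,1],[2.6,-5.1,0,0,0,0,1],[2.6,-5.1,0,0,0,0,1],[2.6,-5.1,0,0,0,0,1]]'
```

```text
time: 0.72
position: [0.2659, -0.4329, 0.2918]
tool_rot: [0.999, 0.034, 0.0, -0.001]
ft_force: [0.9, -0.8, 0.9]
grip_width: 0.0449
grip_force: 0.0
time: 1.35
position: [0.3781, -0.1696, 0.2922]
tool_rot: [0.999, 0.034, 0.0, -0.0]
ft_force: [1.3, 0.6, 0.8]
grip_width: 0.0014
grip_force: 0.0
```

```bash
python3 -m crank '[[2.8,-5.5,0,0,0,0,1],[2.8,-5.5,0,0,0,0,1],[2.8,-5.5,0,0,0,0,1],[0,0,0,0,0,0,1],[0,0,0,0,0,0,1]]'
python3 - <<'E'
from h import *
i=cams.camera_info("wrist");im=cams.camera("wrist");cv2.imwrite("pics/w1.png",im[:,:,::-1]);np.savez("w1.npz",K=i["intrinsics"],P=i["pose"])
boards(i,im);print(robot.get_obs()["ft_force"])
E
```

```text
time: 1.98
position: [0.4498, -0.0009, 0.292]
tool_rot: [0.999, 0.035, -0.001, 0.0]
ft_force: [-0.0, -0.7, 0.1]
grip_width: 0.0004
grip_force: 0.0
[ 0.33420237 -0.98352853  0.44195723]
```

View pics/w1.png

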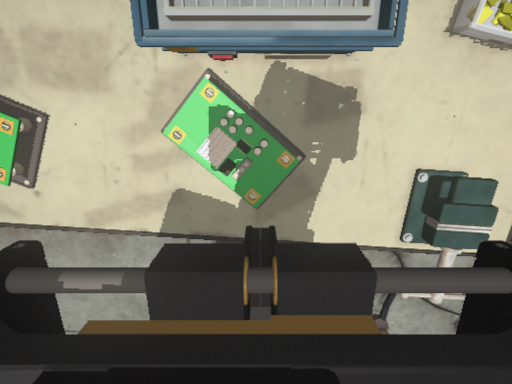

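The wrist view shows the closed fingers near (261,250) and the long board. Its standoff holes are at (209,92), (177,134), (286,159) and (253,196), and the light-table front is above y≈45.

Run:
```python
from h import *
d=np.load("w1.npz");i=dict(intrinsics=d["K"],pose=d["P"])
h=np.array([ray(i,p,.036) for p in((209,92),(177,134),(286,159),(253,196))])[:,:2]
print(h.round(4).tolist());F=(h[0]+h[1])/2;N=(h[2]+h[3])/2;u=(F-N)/np.linalg.norm(F-N)
print("c",h.mean(0).round(4),"len",np.linalg.norm(F-N),"ang",np.degrees(np.arctan2(*u[::-1])))
c=h.mean(0);X=np.array([.9976,.07]);Y=np.array([.07,-.9976])
for s in(-.058,.058):
    t=c+s*u;e=t-robot.get_obs()["position"][:2];print("press",t.round(4),"tool shift cm",e@X*100,e@Y*100)
for p in((140,42),(400,42)):print("table rim",ray(i,p,.09).round(3))
```

```text
[[0.5434, 0.0642], [0.4926, 0.1021], [0.4714, -0.0328], [0.4201, 0.0052]]
c [0.4819 0.0347] len 0.12089913064789856 ang 53.33292419665796
press [ 0.4472 -0.0118] tool shift cm -0.3207903312958706 1.0019527485969788
press [0.5165 0.0812] tool shift cm 7.241011289940754 -7.795398404259379
table rim [0.581 0.12  0.09 ]
table rim [ 0.598 -0.123  0.09 ]
```

```bash
python3 -m crank '[[-0.3,1.0,3,0,0,0,1],[0,0,5,0,0,0,1],[0,0,5,0,0,0,1],[0,0,3.5,0,0,0,1],[0,0,0,0,0,0,1]]' && python3 -m crank '[[0,0,1,0,0,0,1],[0,0,0.5,0,0,0,1],[0,0,0.4,0,0,0,1],[0,0,0.3,0,0,0,1],[0,0,0,0,0,0,1]]'
```

```text
time: 2.65
position: [0.4462, -0.0126, 0.1254]
tool_rot: [0.999, 0.033, -0.003, -0.001]
ft_force: [0.6, -0.8, -0.1]
grip_width: 0.0006
grip_force: 0.0
time: 3.28
position: [0.448, -0.0111, 0.1054]
tool_rot: [0.999, 0.035, 0.0, 0.0]
ft_force: [0.1, 0.1, 0.5]
grip_width: 0.0006
grip_force: 0.0
```

```bash
for k in 1 2 ; do :; done; python3 -m crank '[[0,0,0.2,0,0,0,1],[0,0,0.2,0,0,0,1],[0,0,0,0,0,0,1]]'; python3 -m crank '[[0,0,0.2,0,0,0,1],[0,0,0.2,0,0,0,1],[0,0,0,0,0,0,1]]'
```

```text
time: 3.65
position: [0.4481, -0.0111, 0.102]
tool_rot: [0.999, 0.035, 0.001, 0.0]
ft_force: [-1.1, -0.0, 7.8]
grip_width: 0.0006
grip_force: 3.7
time: 4.03
position: [0.4483, -0.0112, 0.0978]
tool_rot: [0.999, 0.034, 0.001, 0.0]
ft_force: [-0.8, 0.1, 3.2]
grip_width: 0.0009
grip_force: 1.4
```

```bash
python3 -m crank '[[0,0,0.2,0,0,0,1],[0,0,0.2,0,0,0,1],[0,0,0,0,0,0,1]]'; python3 -m crank '[[0,0,0.1,0,0,0,1],[0,0,0.1,0,0,0,1],[0,0,0,0,0,0,1]]'
```

```text
time: 4.4
position: [0.4482, -0.011, 0.095]
tool_rot: [0.999, 0.034, 0.001, 0.0]
ft_force: [-1.9, 0.6, 19.2]
grip_width: 0.0007
grip_force: 9.9
time: 4.78
position: [0.4481, -0.011, 0.0946]
tool_rot: [0.999, 0.034, 0.002, 0.0]
ft_force: [-4.5, 1.1, 37.8]
grip_width: 0.0007
grip_force: 19.1
```

```bash
python3 -m crank '[[0,0,-2.5,0,0,0,1],[0,0,-2.5,0,0,0,1],[3.7,-4.35,0,0,0,0,1],[3.8,-4.35,0,0,0,0,1],[0,0,0,0,0,0,1]]' && python3 -m crank '[[0,0,1.5,0,0,0,1],[0,0,1,0,0,0,1],[0,0,0.5,0,0,0,1],[0,0,0,0,0,0,1]]'
python3 - <<'E'
from h import *
cv2.imwrite("pics/s2.png",cv2.resize(cams.camera("scene")[120:270,220:400,::-1],None,fx=4,fy=4,interpolation=cv2.INTER_CUBIC))
E
```

```text
time: 5.4
position: [0.5194, 0.0835, 0.1416]
tool_rot: [0.999, 0.037, 0.002, 0.0]
ft_force: [0.0, -0.9, -0.4]
grip_width: 0.0003
grip_force: 0.0
time: 5.9
position: [0.5161, 0.0801, 0.1105]
tool_rot: [0.999, 0.034, -0.001, -0.0]
ft_force: [-0.4, 0.5, 0.4]
grip_width: 0.0007
grip_force: 0.0
```

View pics/s2.png

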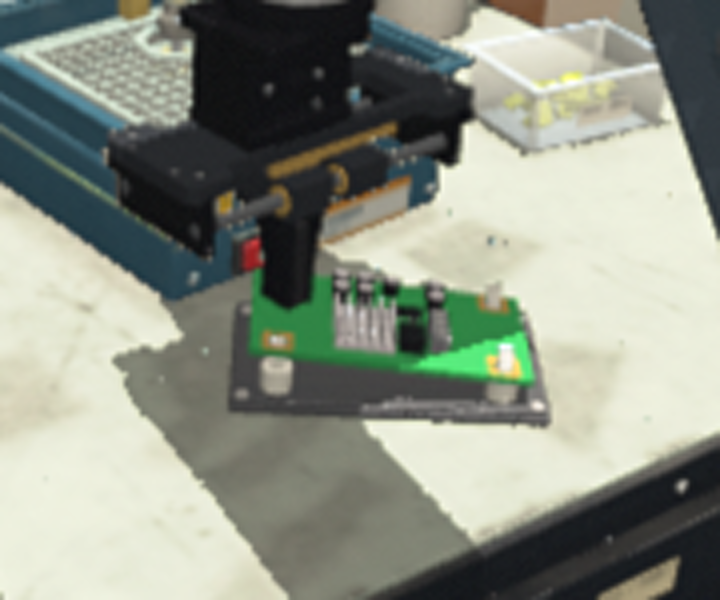

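The right-hand (near) end is home, with its tips showing above the board. The fingers sit over the left bare end near crop (288,300), clear of the parts.

```bash
python3 -m crank '[[0,0,0.3,0,0,0,1],[0,0,0.3,0,0,0,1],[0,0,0.2,0,0,0,1],[0,0,0,0,0,0,1]]'; python3 -m crank '[[0,0,0.2,0,0,0,1],[0,0,0.2,0,0,0,1],[0,0,0,0,0,0,1]]';python3 -m crank '[[0,0,0.2,0,0,0,1],[0,0,0.1,0,0,0,1],[0,0,0,0,0,0,1]]'
```

```text
time: 6.45
position: [0.5172, 0.0808, 0.1038]
tool_rot: [0.999, 0.034, 0.001, 0.0]
ft_force: [-0.5, -0.4, 4.6]
grip_width: 0.0007
grip_force: 2.2
time: 6.82
position: [0.5174, 0.081, 0.1003]
tool_rot: [0.999, 0.034, 0.001, -0.0]
ft_force: [-0.6, 0.2, 7.7]
grip_width: 0.0001
grip_force: 3.6
time: 7.2
position: [0.5173, 0.0811, 0.0971]
tool_rot: [0.999, 0.034, 0.001, -0.0]
ft_force: [-0.4, 0.7, 6.4]
grip_width: 0.0007
grip_force: 3.0
```

```bash
python3 -m crank '[[0,0,0.2,0,0,0,1],[0,0,0.2,0,0,0,1],[0,0,0,0,0,0,1]]'; python3 -m crank '[[0,0,0.1,0,0,0,1],[0,0,0.05,0,0,0,1],[0,0,0,0,0,0,1]]'
```

```text
time: 7.58
position: [0.517, 0.0809, 0.094]
tool_rot: [0.999, 0.034, 0.001, 0.0]
ft_force: [-2.7, -0.4, 16.5]
grip_width: 0.0004
grip_force: 8.6
time: 7.95
position: [0.517, 0.0809, 0.0939]
tool_rot: [0.999, 0.035, 0.001, 0.0]
ft_force: [-5.6, -0.2, 28.9]
grip_width: 0.0002
grip_force: 14.2
```

Bottomed out. I lift clear, move back toward the robot, and check.

```bash
python3 -m crank '[[0,0,-2.5,0,0,0,1],[0,0,-4,0,0,0,1],[0,0,-5,0,0,0,1],[-2,3,-5,0,0,0,1],[-3,5,-2,0,0,0,1]]' && python3 -m crank '[[-2,4,0,0,0,0,1],[0,0,0,0,0,0,1],[0,0,0,0,0,0,1]]'
python3 - <<'E'
from h import *
a=cams.camera("scene");w=cams.camera("wrist");i=cams.camera_info("wrist");boards(i,w,.024)
a=cv2.resize(a[160:310,150:370],None,fx=3.5,fy=3.5,interpolation=cv2.INTER_CUBIC)
cv2.imwrite("pics/s3.png",a[:,:,::-1]);cv2.imwrite("pics/w3.png",w[:,:,::-1])
E
```

```text
time: 8.57
position: [0.4736, -0.0028, 0.2783]
tool_rot: [0.999, 0.036, 0.003, 0.001]
ft_force: [0.1, -0.2, 0.4]
grip_width: 0.0003
grip_force: 0.0
time: 8.95
position: [0.4551, -0.0435, 0.2754]
tool_rot: [0.999, 0.034, -0.0, -0.0]
ft_force: [0.0, 0.1, 0.3]
grip_width: 0.0001
grip_force: 0.0
```

View pics/s3.png

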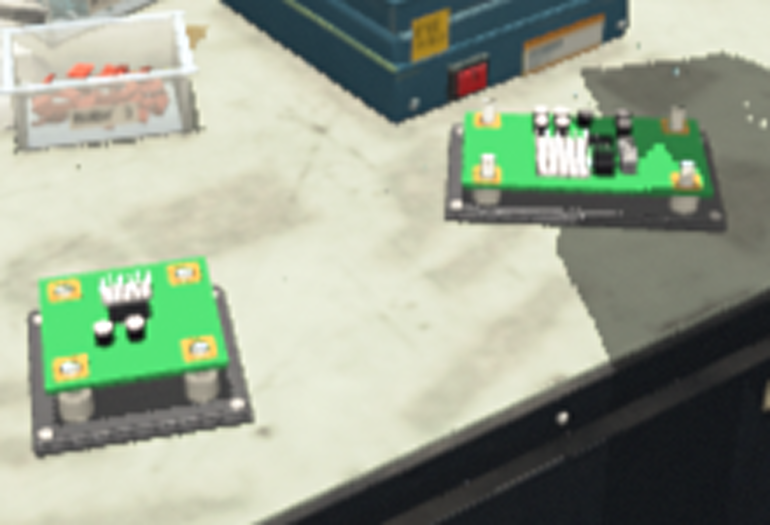

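View pics/w3.png

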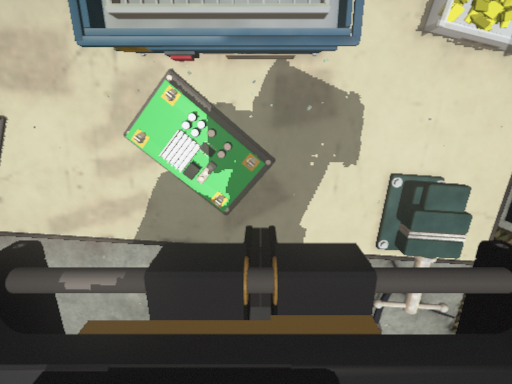

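The scene view shows all four split tips standing above the long board, which lies flat. Both ends bottomed at a fingertip height of about 24 mm. The square board is still proud and untouched.

```bash
python3 -c "
from rig import ticket;print(ticket.hand_in())"
```

```text
the job is handed in; nothing more can be done
None
```

I pressed the long board home on all four standoffs at its bare ends, left the square board standing proud and untouched, and handed the job in at about 9 s with the arm clear.

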